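# Shift the selector lever to the sensor's slot

### The arm

A 6-joint arm with a two-finger parallel gripper is mounted at the origin on the work surface. World frame = base frame: x ahead of the robot, y to its left, z up, the work surface at z = 0. Lengths are in m, angles in rad, forces in N, time in s.
With the tool pointing down it reaches from about 0.3 to 0.775 m from the base axis. Payload 14.6 kg.
Tool frame: the origin (TCP) lies on the centre line of the jaws, within the pads' length; the fingertips stand 14 mm ahead of it and the grasp point (between the pads) lies 5 mm behind it; x points along the fingers, y is the direction in which the jaws open and shut, and the axes are right-handed (so a half turn about x gives the same grasp; the last joint's range is limited). The gripper opens to 94 mm and grips with 3 to 60 N. Pads are 16 mm wide; open, the fingers measure 119 mm over their backs; the gripper's body (75 mm by 177 mm) begins 78 mm behind the grasp point.
Start: joints at [-1.407, 0.3, 1.521, -0, 1.321, -0.067], TCP at [0.126, -0.535, 0.219] pointing down, gripper open.
Joint ranges: [-3.03, 3.03], [-0.79, 2.21], [0.23, 2.52], [-1.04, 4.18], [0, 3.07], [-2.55, 2.55]. Speed limits (rad/s): [2.22, 2.22, 2.57, 3.14, 3.14, 3.14].

### API

Orientations are given as [roll, pitch, yaw] about the fixed x, y, z axes, in that order (R = Rz(yaw) Ry(pitch) Rx(roll)).
In Python, from station import * gives the robot as it stands. The module is installed in compiled form; this text tells all that it offers.
- The arm moves only by the shell command python3 -m handwheel 'ROWS' [FORCE]. ROWS is JSON, a list of rows, each a list of 3 entries, a list of its own where there are three numbers: the shift along the tool's x, y, z in mm, then the turn about the tool's x in rad, then the gripper command: -1 is fully open, 1 is shut, values between are in proportion. In form: [[[dx, dy, dz], spin, gripper], ...]. A call has exactly 5 rows; each row is the pose to reach, as a shift and turn from the pose measured when the call began, along the tool's axes at that moment; what a row does not reach only later rows make up. A row lasts 1/10 s, in which the tool goes at most 50 mm and 8.59 degrees, less where a joint would pass 70% of its speed; a pose out of reach is approached as far as the arm can. A call with a gripper value outside its range is refused whole. The fingers move at their own pace and stop on an object; FORCE is the grip in N (left out, the last holds). Time passes only in rows, so rows that repeat a pose let the fingers close, or fill a call up. It gives the time, the measured TCP pose, the force and the opening at its end, in the units of the state.
- get_obs(): the state, without advancing time (a new reading comes with each control period).
- camera(name): name is "scene" or "top" or "wrist"; returns (picture, depth): 400x640x3 uint8, blue, green, red; 400x640 float32, m along the optical axis (not along the pixel's ray), 0 where there is no reading.
- camera_info(name): a dict with "fx", "fy", "cx", "cy" (pixels), "extrinsics" (4x4, takes a point from camera to world coordinates). Camera axes: x right, y down, z forward; pixel columns grow to the right and rows downward; lengths in m; the calibration is good to about 2 mm. A picture is of the moment at which its call begins: read the wrist's pose just before it. camera_info takes no time and is no camera call; for the wrist camera it gives the pose at the moment of the call.
- hand_in(): hands the job in, once; it reports no verdict.
The state is a dict: "time_s": time; "qpos": joint angles; "joint_vel": joint speeds; "tau": joint torques, N m; "ee_pos": TCP position; "eef_rot": TCP orientation; "force": force on the tool from outside, world axes, zero at the start; "moment": the same for the moment, N m; "grip_width": finger opening in m.
Only numpy, scipy, OpenCV 4.12 (cv2) and the standard library are available. Lean on these libraries where they do the work, as an engineer would, in place of code of your own. Each camera call takes 0.05 s, during which the arm holds its last target. There are 200 camera calls.

### The job

The gear selector on the bench is set up for a position-sensor test: push its ball-topped lever through the gate into the slot that has the upright sensor block behind its end, fully home against the end of that slot, and leave it there. Only push the lever gently with the fingers, do not grip it; do not touch the sensor block, and leave all loose things where they are.

Things in the scene. Friction and masses are not known exactly. Their poses are not given: they have to be found in the camera images.
- selector: Gear-selector unit, grey metal box fixed to the bench on a 250 x 220 x 8 mm dark foot. Origin: centre of its underside, on the bench; z up; at yaw 0 its x points away from the robot, its y to the robot's left (yaw within +-0.45 rad). Its flat top is an aluminium gate plate, 220 (x) by 200 (y) mm, top face 100 mm above the bench. The lever comes out of it and pivots 28 mm above the origin.
- gate (a point): Middle of the gate cut in the plate, on its top face, axes as the selector's. Three slots 15 mm wide run along x from -31.5 to +31.5 mm, centre lines at y = +24 (left), 0 (middle), -24 mm (right), joined only by a 15 mm wide cross channel along y at x = 0; the 9 mm teeth between them have rounded ends. Behind each of the six slot ends, at x = +-59 mm, is a plug 12 mm wide, 4 mm high, or the sensor.
- knob (a point): Centre of the black 36 mm ball on the lever, a 10 mm steel rod. It is 165 mm from the pivot: 193 mm above the bench with the lever upright, about 175 to 183 mm at a slot end and there 54 to 58 mm fore or aft of the middle; in the left or right slot 50 to 54 mm to that side. Play at the ball about +-5 mm. No spring or detent: friction (about 2 to 3 N at the ball) keeps it where it is left.
- lever_gate (a point): Point on the lever's centre line at about the height of the gate plate, 74 mm from the pivot. The lever starts anywhere along the left slot.
- lever_fore (a joint): Fore-and-aft tilt of the lever along the slots (rad): 0 in the cross channel (play about +-0.035), growing as the lever leans to the selector's +x; about +-0.35 at the slot ends, which are rigid stops.
- lever_side (a joint): Sideways tilt of the lever across the slots (rad): about +0.33 in the left slot (selector's +y), 0 in the middle one, -0.33 in the right one (play about +-0.035).
- sensor: The sensor block: black upright block 20 (x) by 22 mm (y) and 34 mm high with a 5 mm steel stub on it, fixed on the gate plate behind the end of one of the middle or right slots (front or back end), on that slot's centre line, 59 mm from the cross channel. Origin: centre of its underside, on the plate.
- collar: Loose steel collar, 26 mm wide and 12 mm high, standing on the gate plate near its right edge, about 83 mm from the middle. Origin: centre of its underside. Leave alone.
- bottle: Loose white bottle, 44 mm wide, 110 mm high, on the bench to the right of the selector. Origin: centre of its underside. Leave alone.
- screwdriver: Loose screwdriver, about 200 mm long, lying on the bench to the left of the selector. Leave alone.
- jar: Loose lidded jar, 48 mm wide, 55 mm high, on the bench to the left of the selector, farther from the robot. Origin: centre of its underside. Leave alone.
- wood_block: Loose wooden block 90 x 60 x 40 mm on the right of the bench. Leave alone.
- tape: Loose roll of tape lying flat, 90 mm wide, 20 mm high, on the left of the bench. Leave alone.
- mug: Loose white mug, 80 mm wide, 90 mm high, on the right of the bench. Leave alone.

How it is judged:
At the end, for the whole second after the job is handed in: The lever stands at rest within about 4 mm (at the gate plate) of the end of the slot behind which the sensor block stands: lever_gate less than 37 mm horizontally from the sensor block's centre (about 33 mm when fully home) (horizontal distance between lever_gate and sensor below 0.037 m and velocity of joint lever_fore between -0.05 and 0.05 rad/s and velocity of joint lever_side between -0.05 and 0.05 rad/s); the robot touches nothing.
It fails at once if a loose thing was moved more than 20 mm or lifted (distance of any of collar, bottle, screwdriver, jar, wood_block, tape, mug from where it was at the start of the episode above 0.02 m).
It fails at once if the sensor block was touched (more than 1 N) (contact force between anything else and sensor above 1 N).
It fails at once if the lever was gripped or forced: more than 35 N between the fingers and the selector or its lever (contact force between the fingers and selector above 35 N).
It also fails if it takes over 51 s, if anything falls off the work surface, if the arm or the gripper's body presses on something with over 40 N, if the wrist force passes 120 N, or if a joint passes its speed limit or range.

## Working session

There is one attempt and no reset: what is moved stays moved. The work goes in short steps, Python scripts to look and compute and a shell command to move; the robot and the scene stay as the last step left them, time stands still between calls to the robot, and variables do not carry over. Pictures are saved under pics/ and viewed, about 8 in all and at most 12, crops included, and the job is handed in when it is done.

```bash
mkdir -p pics; cat > h.py <<'E'
from station import *
import numpy as np, cv2
from scipy.spatial.transform import Rotation as R
def snap(n):
    ci=camera_info(n); p,d=camera(n); np.savez('last_%s.npz'%n,p=p,d=d,E=ci['extrinsics'],k=[ci['fx'],ci['fy'],ci['cx'],ci['cy']]); return p,d
def load(n):
    z=np.load('last_%s.npz'%n); return z['p'],z['d'],z['E'],z['k']
def cloud(n):
    p,d,E,k=load(n); v,u=np.mgrid[0:400,0:640]
    c=np.stack([(u-k[2])/k[0]*d,(v-k[3])/k[1]*d,d,np.ones_like(d)],-1)
    w=(c@np.array(E).T)[...,:3]; w[d==0]=np.nan; return p,w
def proj(n,P):
    _,_,E,k=load(n); c=np.linalg.inv(E)@np.append(P,1); return k[0]*c[0]/c[2]+k[2],k[1]*c[1]/c[2]+k[3]
E
python3 - <<'E'
from h import *
o=get_obs(); print(o)
a,_=snap('top'); b,_=snap('scene')
cv2.imwrite('pics/top.png',a); cv2.imwrite('pics/scene.png',b)
print(camera_info('top'),camera_info('scene'))
print(R.from_euler('xyz',o['eef_rot']).as_matrix())
E
```

```text
{'time_s': 0.0, 'qpos': array([-1.40658858e+00,  3.00470545e-01,  1.52162060e+00, -3.20889004e-06,
        1.32070002e+00, -6.65876953e-02]), 'joint_vel': array([ 1.12332218e-05,  2.06065094e-04,  9.57451239e-04,  2.10855056e-03,
       -3.15930352e-04, -1.58983325e-03]), 'tau': array([ 9.45769862e-04, -5.31805694e+01, -3.52739239e+01,  7.08472123e-02,
        2.44538515e-02, -1.03886248e-04]), 'ee_pos': array([ 0.12577342, -0.53515578,  0.21886991]), 'eef_rot': array([-1.63479073,  1.56959781,  1.73759815]), 'force': array([-1.15065004,  0.62808418, -0.27053473]), 'moment': array([ 0.00233285, -0.0128508 ,  0.02021711]), 'grip_width': 0.09361208707932382}
{'fx': 489.70175949488004, 'fy': 489.70175949488004, 'cx': 317.2150676699923, 'cy': 198.35792170237397, 'extrinsics': array([[-1.91742116e-02, -9.77457105e-01,  2.10261640e-01,
         2.24349099e-01],
       [-9.99811706e-01,  1.93729018e-02, -1.11490002e-03,
         2.13321766e-02],
       [-2.98361117e-03, -2.10243427e-01, -9.77644516e-01,
         1.50047308e+00],
       [ 0.00000000e+00,  0.00000000e+00,  0.00000000e+00,
         1.00000000e+00]])} {'fx': 370.7087328439775, 'fy': 370.7087328439775, 'cx': 318.0374724412883, 'cy': 200.95197122039912, 'extrinsics': array([[-0.78798576,  0.43355485, -0.43715974,  0.96928087],
       [ 0.6155787 ,  0.56848347, -0.54579246,  0.59942948],
       [ 0.01188712, -0.69918291, -0.71484401,  0.89112085],
       [ 0.        ,  0.        ,  0.        ,  1.        ]])}
[[-1.98989535e-04  2.28752599e-01 -9.73484570e-01]
 [ 1.18188524e-03 -9.73483856e-01 -2.28752673e-01]
 [-9.99999282e-01 -1.19606643e-03 -7.66462209e-05]]
```

View pics/top.png

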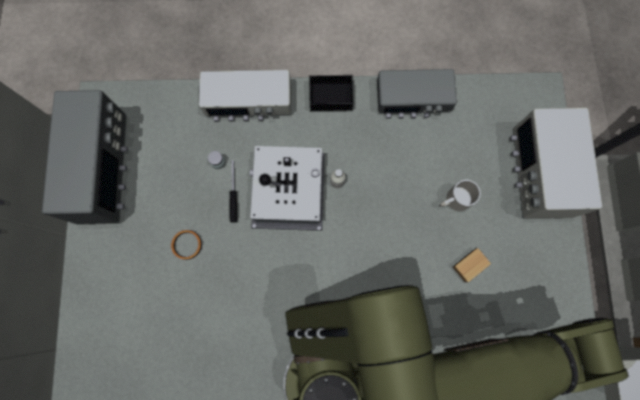

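View pics/scene.png

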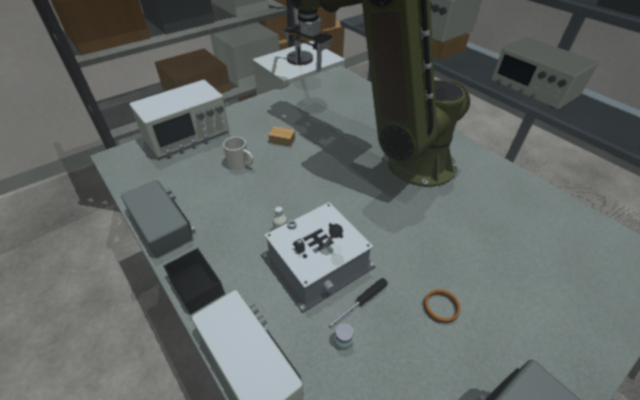

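The selector is at about (287,185) in the top view. The sensor looks to be at (287,161), and the ball at (265,180). I'll zoom in and measure.

```bash
python3 - <<'E'
from h import *
p,w=cloud('top')
c=cv2.resize(p[135:240,235:355],None,fx=6,fy=6,interpolation=cv2.INTER_CUBIC)[:600]
cv2.imwrite('pics/crop.png',c)
z=w[...,2]
m=(abs(z-.1)<.006)&(w[...,0]>.3)&(w[...,0]<.75)
mm=np.zeros_like(m);mm[140:225,245:330]=m[140:225,245:330]
pts=w[mm][:,:2]; r=cv2.minAreaRect((pts*1000).astype(np.float32)); print('plate',r,np.median(z[mm]),cv2.boxPoints(r))
s=np.zeros_like(m);s[140:225,245:330]=z[140:225,245:330]>.118
n,l,st,ce=cv2.connectedComponentsWithStats(s.astype(np.uint8))
for i in range(1,n):
    q=w[l==i]; print(st[i],ce[i],q.mean(0),q.min(0),q.max(0))
E
```

```text
plate ((575.9382934570312, 109.68669891357422), (200.48663330078125, 221.15701293945312), 86.92279815673828) 0.10005463608493326 [[460.138      15.523941 ]
 [680.97614     3.6519012]
 [691.7386    203.84946  ]
 [470.90045   215.7215   ]]
[283 157   8   8  61] [286.67213115 160.54098361] [0.63241871 0.10630355 0.13347166] [0.62361271 0.09624106 0.12293579] [0.64460151 0.11734569 0.14276176]
[259 174  18  12 149] [266.08053691 179.89261745] [0.56190669 0.1601823  0.18673092] [0.54678157 0.13828196 0.11870264] [0.57773467 0.1801263  0.20663736]
```

View pics/crop.png

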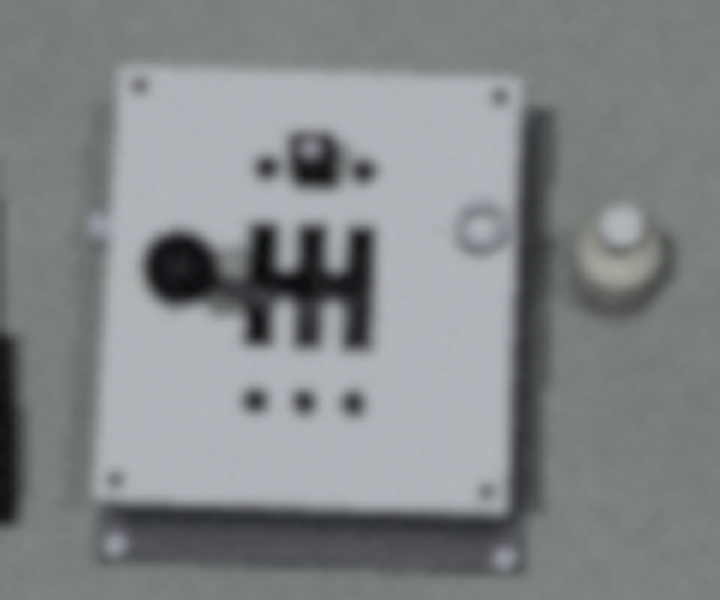

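The sensor is behind the far (+x) end of the middle slot: it measures (0.632, 0.106), against (0.635, 0.1065) predicted from the plate (centre (0.576, 0.110), yaw −0.054). The ball is left of the gate, slightly towards the robot. Next I'll fit the ball and work out the approach.

```bash
cat >> h.py <<'E'
O=np.array([.576,.1097]); yaw=-.054
S=np.array([[np.cos(yaw),-np.sin(yaw)],[np.sin(yaw),np.cos(yaw)]]) # sel->world
def sel(P): return (np.asarray(P)[:2]-O)@S*1000
from scipy.optimize import least_squares
def ball(n='top'):
    p,w=cloud(n); q=w.reshape(-1,3)
    s=sel_all=(q[:,:2]-O)@S*1000
    b=p.reshape(-1,3).max(1)<75
    m=(q[:,2]>.17)&(q[:,2]<.22)&(abs(s[:,0])<85)&(abs(s[:,1])<85)&b
    q=q[m]; f=least_squares(lambda c:np.linalg.norm(q-c,axis=1)-.018,q.mean(0)-[0,0,.01],loss='soft_l1',f_scale=.002)
    return f.x,len(q),np.sqrt(np.mean(f.fun**2))
def tool():
    o=get_obs(); M=R.from_euler('xyz',o['eef_rot']).as_matrix(); return o,o['ee_pos'],M
def go(sx,sy,z,o=None):
    o,t,M=tool(); P=np.append(O+S@np.array([sx,sy])/1000,z)
    yd=np.append(-S[:,1],0); a=M.T@yd
    print('shift mm',np.round(M.T@(P-t)*1000,1),'spin',round(np.arctan2(a[2],a[1]),3),'now sel',sel(t).round(1),t[2].round(4),'F',o['force'].round(1))
E
python3 - <<'E'
from h import *
for n in('top','scene'):
    b=ball(n); print(n,b,sel(b[0]))
go(-75,52,.235)
E
```

```text
top (array([0.56452878, 0.16382701, 0.1832826 ]), 101, np.float64(0.0024335557632693366)) [-14.37593826  53.42896905]
scene (array([0.56493166, 0.16645091, 0.18503814]), 126, np.float64(0.0012894199479915208)) [-14.11526365  56.07078698]
shift mm [ -15.4 -595.8 -528.5] spin 0.285 now sel [-414.8 -668.3] 0.219 F [ 0.4 -1.2 -1.2]
```

```bash
python3 -m handwheel '[[[-5,-30,-27],0,1],[[-10,-65,-58],0,1],[[-15,-100,-90],0,1],[[-16,-135,-122],0,1],[[-16,-170,-152],0,1]]' 5
python3 -m handwheel '[[[0,-35,-31],0,1],[[0,-70,-62],0,1],[[0,-105,-93],0,1],[[0,-140,-124],0,1],[[0,-175,-155],0,1]]'
python3 -c "
from h import *
go(-75,54,.235)"
```

```text
time_s: 0.6
ee_pos: [0.2354, -0.3332, 0.2351]
eef_rot: [-1.825, 1.57, 1.548]
force: [0.6, -0.2, -0.2]
grip_width: 0.0573
time_s: 1.1
ee_pos: [0.3466, -0.1255, 0.2354]
eef_rot: [-2.134, 1.57, 1.238]
force: [1.2, -1.7, 0.4]
grip_width: 0.0173
shift mm [   0.6 -249.5 -220.2] spin 0.284 now sel [-216.3 -247.3] 0.2354 F [ 1.2 -1.7  0.4]
```

```bash
python3 -m handwheel '[[[0,-33,-29],0.06,1],[[0,-66,-58],0.12,1],[[0,-99,-87],0.18,1],[[0,-132,-116],0.24,1],[[0,-165,-145],0.284,1]]'
python3 -c "
from h import *
go(-75,54,.235)"
```

```text
time_s: 1.6
ee_pos: [0.4506, 0.0701, 0.2354]
eef_rot: [-1.826, 1.57, 1.26]
force: [-0.4, -0.8, 0.1]
grip_width: 0.0005
shift mm [   0.5 -100.4  -47.9] spin -0.002 now sel [-123.1  -46.3] 0.2354 F [-0.4 -0.8  0.1]
```

```bash
python3 -m handwheel '[[[0,-40,-15],0,1],[[0,-75,-35],0,1],[[0,-100,-48],0,1],[[20,-100,-48],0,1],[[50,-100,-48],0,1]]'
python3 -m handwheel '[[[2,0,-5],0,1],[[2,0,-10],0,1],[[2,0,-15],0,1],[[2,0,-15],0,1],[[2,0,-15],0,1]]'
python3 -c "
from h import *
go(-41,54,.182)"
```

```text
time_s: 2.1
ee_pos: [0.5046, 0.1683, 0.1854]
eef_rot: [-2.563, 1.568, 0.524]
force: [-0.8, -0.4, 0.7]
grip_width: 0.0005
time_s: 2.6
ee_pos: [0.52, 0.1674, 0.1843]
eef_rot: [-2.645, 1.567, 0.441]
force: [1.0, 0.1, 0.5]
grip_width: 0.0003
shift mm [  2.4   0.6 -18.1] spin -0.001 now sel [-59.1  54.6] 0.1843 F [1.  0.1 0.5]
```

```bash
python3 -m handwheel '[[[2,0,-7],0,1],[[2,0,-13],0,1],[[2,0,-17],0,1],[[2,0,-21],0,1],[[2,0,-24],0,1]]'
python3 -m handwheel '[[[0,0,-2],0,1],[[0,0,-4],0,1],[[0,0,-6],0,1],[[0,0,-8],0,1],[[0,0,-8],0,1]]'
python3 -c "
from h import *
go(-26,54,.182)
snap('scene');snap('top')
for n in('top','scene'):
    b=ball(n); print(n,b,sel(b[0]))
"
```

```text
time_s: 3.1
ee_pos: [0.5441, 0.1661, 0.1824]
eef_rot: [-2.542, 1.568, 0.544]
force: [-2.3, 0.3, 2.0]
grip_width: 0.0004
time_s: 3.6
ee_pos: [0.5522, 0.1657, 0.1824]
eef_rot: [-2.545, 1.568, 0.542]
force: [-2.0, 0.6, 1.2]
grip_width: 0.0009
shift mm [ 0.4  0.6 -0.7] spin -0.001 now sel [-26.7  54.6] 0.1824 F [-2.   0.6  1.2]
top (array([0.57737896, 0.14629566, 0.17307807]), 1, np.float64(4.775009991575541e-09)) [-0.59825186 36.61674425]
scene (array([0.57546008, 0.16583767, 0.18592048]), 176, np.float64(0.0036493900106121684)) [-3.5690916  56.02669619]
```

```bash
python3 -m handwheel '[[[0,0,12],0,1],[[0,0,25],0,1],[[0,-20,27],0,1],[[0,-45,27],0,1],[[0,-58,27],0,1]]'
python3 -c "
from h import *
go(0,112,.182)
snap('scene');snap('top')
for n in('top','scene'):
    b=ball(n); print(n,b,sel(b[0]))
"
```

```text
time_s: 4.2
ee_pos: [0.5284, 0.2263, 0.1824]
eef_rot: [-2.612, 1.567, 0.475]
force: [0.2, -0.4, 0.1]
grip_width: 0.0005
shift mm [  0.6   1.9 -53.8] spin -0.0 now sel [-53.8 113.9] 0.1824 F [ 0.2 -0.4  0.1]
top (array([0.58862824, 0.1627167 , 0.17502623]), 1, np.float64(2.8881010187553624e-09)) [ 9.74831796 53.62101593]
scene (array([0.57597878, 0.1659676 , 0.18547019]), 147, np.float64(0.0011564881221688434)) [-3.05816128 56.18444062]
```

```bash
python3 -m handwheel '[[[-3,0,-15],0,1],[[-3,0,-30],0,1],[[-3,0,-45],0,1],[[-3,0,-54],0,1],[[-3,5,-54],0,1]]'
python3 -m handwheel '[[[0,5,0],0,1],[[0,10,0],0,1],[[0,14,0],0,1],[[0,18,0],0,1],[[0,22,0],0,1]]'
python3 -c "
from h import *
go(0,30.5,.187)"
```

```text
time_s: 4.8
ee_pos: [0.5825, 0.2175, 0.1848]
eef_rot: [-2.593, 1.568, 0.495]
force: [-0.3, 0.2, -0.5]
grip_width: 0.0007
time_s: 5.3
ee_pos: [0.5812, 0.1952, 0.1849]
eef_rot: [-2.626, 1.568, 0.462]
force: [-0.2, 0.9, 0.1]
grip_width: 0.0004
shift mm [-2.2 55.2  0.6] spin 0.001 now sel [ 0.6 85.7] 0.1849 F [-0.2  0.9  0.1]
```

Contact is close, so I'll push sideways in small steps and watch the force.

```bash
python3 -m handwheel '[[[0,3,0],0,1],[[0,6,0],0,1],[[0,9,0],0,1],[[0,12,0],0,1],[[0,15,0],0,1]]'
python3 -m handwheel '[[[0,3,0],0,1],[[0,6,0],0,1],[[0,9,0],0,1],[[0,12,0],0,1],[[0,12,0],0,1]]'
python3 -c "
from h import *
go(0,30.5,.187)"
```

```text
time_s: 5.8
ee_pos: [0.5803, 0.1801, 0.1849]
eef_rot: [-2.599, 1.568, 0.489]
force: [-0.3, 3.5, 2.4]
grip_width: 0.0005
time_s: 6.3
ee_pos: [0.5797, 0.1676, 0.1848]
eef_rot: [-2.69, 1.568, 0.398]
force: [0.4, 0.6, -0.4]
grip_width: 0.0003
shift mm [-2.3 27.5  0.5] spin 0.0 now sel [ 0.5 58. ] 0.1848 F [ 0.4  0.6 -0.4]
```

```bash
python3 -c "
from h import *
a,_=snap('scene')
b=ball('scene'); print(b,sel(b[0]))
cv2.imwrite('pics/s2.png',cv2.resize(a[190:300,250:390],None,fx=5,fy=5,interpolation=cv2.INTER_CUBIC))
"
```

```text
(array([0.57409923, 0.14086227, 0.19297625]), 97, np.float64(0.0038417975661686043)) [-3.57993948 31.01425558]
```

View pics/s2.png

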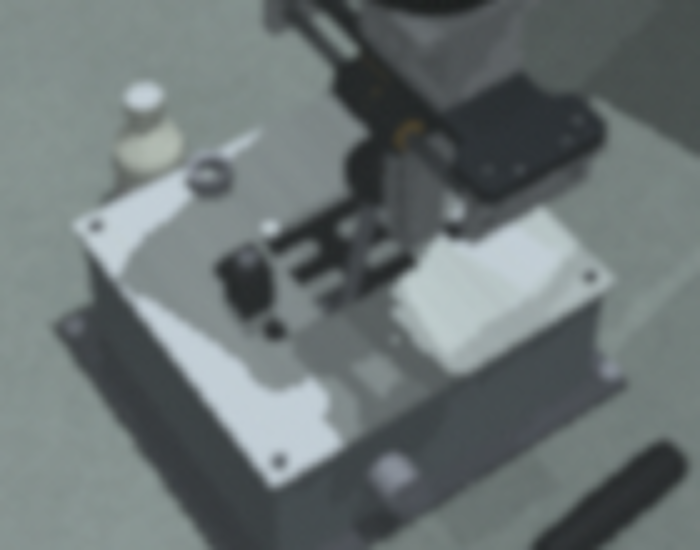

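The ball, at about (365,170) in the crop, is moving across the channel ahead of the fingers. I'll keep pushing it to the middle slot.

```bash
python3 -m handwheel '[[[-1,3,0],0,1],[[-1,6,0],0,1],[[-2,9,0],0,1],[[-2,12,0],0,1],[[-2,15,0],0,1]]'
python3 -m handwheel '[[[0,3,0],0,1],[[0,6,0],0,1],[[0,9,0],0,1],[[0,12,0],0,1],[[0,12,0],0,1]]'
python3 -c "
from h import *
go(0,30.5,.187)
a,_=snap('scene')
b=ball('scene'); print(b,sel(b[0]))"
```

```text
time_s: 6.85
ee_pos: [0.5788, 0.1524, 0.1868]
eef_rot: [-2.736, 1.568, 0.352]
force: [0.1, 2.3, 2.2]
grip_width: 0.0006
time_s: 7.35
ee_pos: [0.5781, 0.1399, 0.1867]
eef_rot: [-2.829, 1.569, 0.258]
force: [0.3, 0.1, 0.3]
grip_width: 0.0006
shift mm [-0.3 -0.2  0.5] spin -0.0 now sel [ 0.5 30.3] 0.1867 F [0.3 0.1 0.3]
(array([0.5732738 , 0.11173311, 0.19408258]), 92, np.float64(0.0023551217024712135)) [-2.83195815  1.88300742]
```

```bash
python3 -m handwheel '[[[0,-15,0],0,1],[[0,-22,10],0,1],[[0,-22,30],0,1],[[0,-22,50],0,1],[[0,-20,60],0,1]]'
python3 -m handwheel '[[[0,10,3],0,1],[[0,25,3],0,1],[[0,40,3],0,1],[[0,50,3],0,1],[[0,50,3],0,1]]'
python3 -c "
from h import *
go(-30,0,.185)
a,_=snap('scene');t,_=snap('top')
b=ball('scene'); print(b,sel(b[0]))
cv2.imwrite('pics/s3.png',np.hstack([cv2.resize(x,(500,500),interpolation=cv2.INTER_CUBIC) for x in (a[190:290,260:360],)]))"
```

```text
time_s: 7.9
ee_pos: [0.5176, 0.1642, 0.1864]
eef_rot: [-2.923, 1.569, 0.166]
force: [0.3, -0.3, 0.3]
grip_width: 0.0007
time_s: 8.4
ee_pos: [0.5123, 0.1127, 0.1864]
eef_rot: [-3.007, 1.569, 0.08]
force: [0.7, 0.1, -0.4]
grip_width: 0.0003
shift mm [  1.4  -0.5 -33.8] spin -0.001 now sel [-63.8  -0.5] 0.1864 F [ 0.7  0.1 -0.4]
(array([0.57219216, 0.11170606, 0.19489042]), 149, np.float64(0.010919507661963953)) [-3.910568    1.79761105]
```

View pics/s3.png

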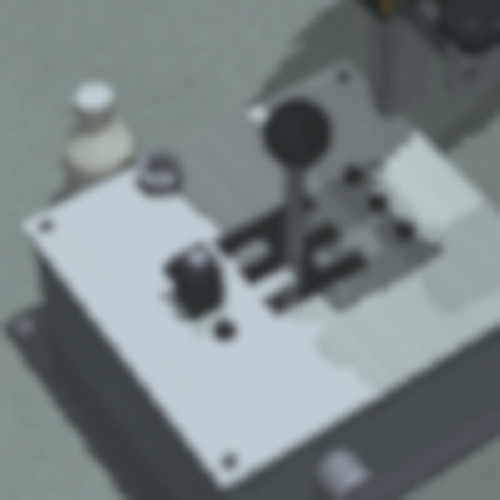

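The lever is upright in the middle crossing: ball at (297,132), rod base at (297,250), sensor at (195,280). Next I'll push it forward.

```bash
python3 -m handwheel '[[[0,0,-10],0,1],[[1,0,-20],0,1],[[2,0,-28],0,1],[[2,0,-34],0,1],[[2,0,-38],0,1]]'
python3 -m handwheel '[[[1,0,-4],0,1],[[2,0,-8],0,1],[[3,0,-12],0,1],[[3,0,-16],0,1],[[3,0,-20],0,1]]'
python3 -c "
from h import *
go(28,0,.179)
snap('scene')
b=ball('scene'); print(b,sel(b[0]))"
```

```text
time_s: 9.0
ee_pos: [0.5506, 0.1121, 0.1841]
eef_rot: [-2.576, 1.57, 0.512]
force: [-1.9, 0.4, 1.6]
grip_width: 0.0004
time_s: 9.5
ee_pos: [0.5708, 0.111, 0.1811]
eef_rot: [-2.429, 1.57, 0.659]
force: [-1.9, -0.1, 0.6]
grip_width: 0.0006
shift mm [  2.1   1.  -33.3] spin 0.0 now sel [-5.3  1. ] 0.1811 F [-1.9 -0.1  0.6]
(array([0.59400224, 0.11042523, 0.19390899]), 156, np.float64(0.0034894796454700873)) [17.93685392  1.69582315]
```

```bash
python3 -m handwheel '[[[1,0,-4],0,1],[[2,0,-8],0,1],[[2,0,-12],0,1],[[2,0,-16],0,1],[[2,0,-20],0,1]]'
python3 -m handwheel '[[[0,0,-3],0,1],[[0,0,-6],0,1],[[0,0,-8],0,1],[[0,0,-10],0,1],[[0,0,-10],0,1]]'
python3 -c "
from h import *
go(30,0,.179)
snap('scene')
b=ball('scene'); print(b,sel(b[0]))"
```

```text
time_s: 10.05
ee_pos: [0.5913, 0.1098, 0.1787]
eef_rot: [-0.998, 1.571, 2.089]
force: [-1.7, 0.0, -0.6]
grip_width: 0.0008
time_s: 10.55
ee_pos: [0.6015, 0.1093, 0.1787]
eef_rot: [-1.5, 1.571, 1.587]
force: [-1.9, -0.1, -0.7]
grip_width: 0.0007
shift mm [-0.3  0.9 -4.5] spin 0.0 now sel [25.5  0.9] 0.1787 F [-1.9 -0.1 -0.7]
(array([0.62501972, 0.10854732, 0.18726557]), 157, np.float64(0.0028808427962606843)) [49.01048392  1.49477851]
```

Still 2 N of friction and no stop felt yet. I'll move on in 1 mm rows until the force rises.

```bash
python3 -m handwheel '[[[0,0,-1],0,1],[[0,0,-2],0,1],[[0,0,-3],0,1],[[0,0,-3],0,1],[[0,0,-3],0,1]]'
python3 -m handwheel '[[[0,0,-0.7],0,1],[[0,0,-1.4],0,1],[[0,0,-2],0,1],[[0,0,-2],0,1],[[0,0,-2],0,1]]'
python3 -c "
from h import *
go(30,0,.179)"
```

```text
time_s: 11.1
ee_pos: [0.6044, 0.1091, 0.1788]
eef_rot: [-2.129, 1.571, 0.959]
force: [-1.8, -0.4, -1.4]
grip_width: 0.0008
time_s: 11.6
ee_pos: [0.6065, 0.109, 0.1788]
eef_rot: [-2.207, 1.571, 0.881]
force: [-1.5, -0.3, -1.3]
grip_width: 0.0005
shift mm [-0.2  0.9  0.5] spin 0.0 now sel [30.5  0.9] 0.1788 F [-1.5 -0.3 -1.3]
```

```bash
python3 -m handwheel '[[[0,0,-0.5],0,1],[[0,0,-1],0,1],[[0,0,-1.5],0,1],[[0,0,-1.5],0,1],[[0,0,-1.5],0,1]]'
python3 -m handwheel '[[[0,0,-0.5],0,1],[[0,0,-1],0,1],[[0,0,-1.5],0,1],[[0,0,-1.5],0,1],[[0,0,-1.5],0,1]]'
python3 -c "
from h import *
go(30,0,.179)"
```

```text
time_s: 12.1
ee_pos: [0.608, 0.1089, 0.1788]
eef_rot: [-2.378, 1.57, 0.71]
force: [-3.4, -0.5, -1.1]
grip_width: 0.0005
time_s: 12.6
ee_pos: [0.6094, 0.1088, 0.1787]
eef_rot: [-0.762, 1.571, 2.326]
force: [-4.3, 0.0, -2.3]
grip_width: 0.0002
shift mm [-0.3  0.9  3.4] spin 0.0 now sel [33.4  0.9] 0.1787 F [-4.3  0.  -2.3]
```

```bash
python3 -m handwheel '[[[0,0,-0.3],0,1],[[0,0,-0.6],0,1],[[0,0,-1],0,1],[[0,0,-1],0,1],[[0,0,-1],0,1]]'
python3 -c "
from h import *
go(30,0,.179)
a,_=snap('scene')
b=ball('scene'); print(b,sel(b[0]))"
```

```text
time_s: 13.1
ee_pos: [0.6101, 0.1088, 0.1785]
eef_rot: [-0.109, 1.57, 2.979]
force: [-5.3, 0.2, -2.9]
grip_width: 0.0002
shift mm [-0.5  0.9  4.1] spin 0.0 now sel [34.1  0.9] 0.1785 F [-5.3  0.2 -2.9]
(array([0.63342149, 0.10815937, 0.18441828]), 161, np.float64(0.0034084078401715257)) [57.42094393  1.56086976]
```

```bash
python3 -m handwheel '[[[0,0,-0.5],0,1],[[0,0,-1],0,1],[[0,0,-1.5],0,1],[[0,0,-2],0,1],[[0,0,-2],0,1]]'
python3 -c "
from h import *
go(30,0,.179)"
```

```text
time_s: 13.65
ee_pos: [0.6113, 0.1087, 0.1782]
eef_rot: [0.036, 1.567, 3.124]
force: [-10.5, 0.4, -1.7]
grip_width: 0.0006
shift mm [-0.8  0.9  5.3] spin 0.0 now sel [35.3  0.9] 0.1782 F [-10.5   0.4  -1.7]
```

The force has risen to 10.5 N against a hard stop, so the lever is home. I'll back straight off and check.

```bash
python3 -m handwheel '[[[0,0,8],0,1],[[0,0,20],0,1],[[0,0,40],0,1],[[-15,0,70],0,1],[[-30,0,100],0,1]]'
python3 -m handwheel '[[[-10,0,30],0,1],[[-30,0,60],0,1],[[-40,0,90],0,1],[[-40,0,100],0,1],[[-40,0,100],0,1]]'
python3 -c "
from h import *
a,_=snap('scene');t,_=snap('top')
for n in ('scene','top'):
    b=ball(n); print(b,sel(b[0]))
cv2.imwrite('pics/s4.png',np.hstack([cv2.resize(x,(400,400),interpolation=cv2.INTER_CUBIC) for x in (a[190:290,260:360],t[140:240,240:340])]))
p,w=cloud('scene'); s=(w[...,:2]-O)@S*1000
# rod points between plate and ball
z=w[...,2]
m=(z>.112)&(z<.158)&(s[...,0]>20)&(s[...,0]<48)&(abs(s[...,1])<15)
for lo in np.arange(.11,.16,.01):
    k=m&(z>=lo)&(z<lo+.01); print(lo.round(2),k.sum(),s[k].mean(0) if k.any() else '')"
```

```text
time_s: 14.15
ee_pos: [0.5107, 0.1141, 0.209]
eef_rot: [-0.017, 1.569, 3.071]
force: [0.5, 0.0, 1.7]
grip_width: 0.0007
time_s: 14.65
ee_pos: [0.4107, 0.1196, 0.2498]
eef_rot: [-2.002, 1.57, 1.087]
force: [-0.8, -0.2, 0.2]
grip_width: 0.0007
(array([0.63437167, 0.1079704 , 0.18405712]), 121, np.float64(0.0013982537952474104)) [58.37993851  1.42345843]
(array([0.63384637, 0.10618107, 0.18263675]), 103, np.float64(0.0022000357817442183)) [57.95197973 -0.3916166 ]
0.11 5 [34.74363421  4.97270235]
0.12 9 [35.92171161  6.33011575]
0.13 9 [40.39500905  4.85626138]
0.14 8 [42.44210813  5.31409928]
0.15 2 [45.71945429  5.85632691]
```

View pics/s4.png

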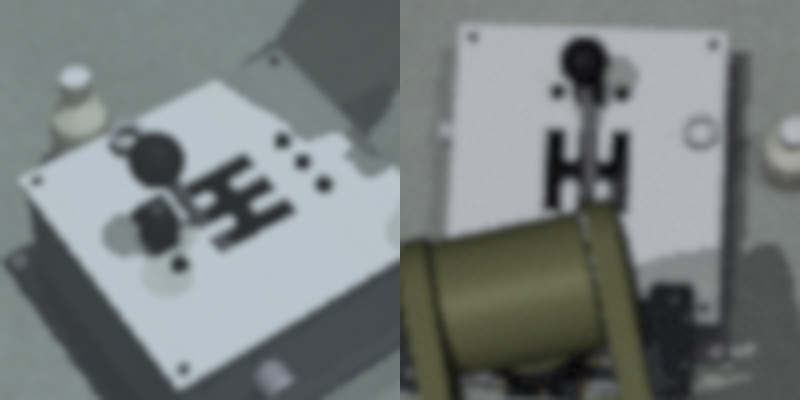

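The ball rests at 58 mm fore and about 0 mm to the side. It leans over the sensor at the far end of the middle slot, and the collar and bottle are where they were. The gripper is clear, so I'll hand in.

```bash
python3 -c "
from h import *
print(hand_in())"
```

```text
the job is handed in; nothing more can be done
None
```

The lever is fully home at the far (+x) end of the middle slot, the one with the sensor block behind it, and the job was handed in at about 15 s of the 51 s allowed. I pushed it there with closed fingers, never gripping it: into line with the cross channel, sideways to the middle, then forward to the end.

- **Position:** after I backed the gripper off, both cameras put the ball at 58 mm fore, within 1.5 mm of the slot's centre line. That is the top of the 54 to 58 mm range given for a slot end. Near the plate, the rod measured about 34 mm fore at 10 to 20 mm above it. From these I take lever_gate to be about 33 mm from the sensor, though I didn't measure that directly.
- **Forces:** pushing took about 2 to 4 N, rising to 10.5 N against the end stop, as read at the end of each move. That is well under the 35 N limit.
- **Sensor:** the fingertips stayed above the sensor block the whole time, so I saw no sign of contact.
- **Loose things:** in the last pictures the collar and bottle looked unmoved. I didn't re-measure the other loose things, but the fingers stayed above bench items throughout.
- **Disagreements:** the two cameras differed by about 2 mm on the ball's sideways position, which is within calibration. While the gripper hid the ball, two top-view fits found only one usable point and I ignored them.

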